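# Stack the module housings

## Task

Finish the pile on the plywood pallet: set the other two blue housings, in either order and either face up, squarely on top of the one already there, edges flush all round, lowering them gently and not shifting the bottom one. The one standing on edge in the rack must first be taken out, laid down flat on the bench and let go, then picked up again across its width. Leave everything else where it is.

Things in the scene. Friction and masses are not known exactly. Their poses are not given: they have to be found in the camera images.
- standing: The housing that stands on its long edge in a slot of the rack: flat blue box, black seam, white label on one face; 60 (x) by 116 (y) by 16 mm thick (z), about 0.2 kg; origin at its centre. In the rack its x axis is vertical and its z axis is horizontal, across the slot; its top edge is 72 mm above the bench, its lowest 30 mm are between the fences.
- flat: The housing that lies flat on the bench, between rack and pallet: flat blue box, black seam, white label on one face; 60 (x) by 116 (y) by 16 mm thick (z), about 0.2 kg; origin at its centre.
- bottom: The housing that already lies on the pallet, the bottom of the pile; its top face is 28 mm above the bench: flat blue box, black seam, white label on one face; 60 (x) by 116 (y) by 16 mm thick (z), about 0.2 kg; origin at its centre. It lies there loose, z axis up.
- pallet: Fixed plywood pallet 110 (x) by 160 (y) by 12 mm high; origin at the centre of its underside, on the bench. It may be to the robot's left or right.
- rack: Fixed black rack, three slots along its y, 20 mm wide, 52 mm apart in x; base 168 (x) by 130 (y) by 12 mm high; fences up to 40 mm height only near the slot ends (|y| 35 to 55 mm). Origin: centre of its underside, on the bench. Across the bench from the pallet. Which slot holds the standing housing varies.
- sink1: Finned aluminium heat sink standing in another slot of the rack, 16 (x) by 100 (y) by 40 mm high, its top 52 mm above the bench; leave it alone. Origin at the centre of its underside.
- sink2: A second heat sink like sink1, in the third slot; leave it alone.
- tin: Open round brass tin, 88 mm across, 30 mm high; leave it alone. Origin at the centre of its underside.
- sponge: Yellow sponge block 60 by 85 by 25 mm; leave it alone. Origin at the centre of its underside.
- screwdriver: Screwdriver lying on the bench at the far side, red handle, lying along its x axis, 160 mm long; leave it alone.
Mind the look-alikes: they are no part of the job. What is shaped like the flat but orange or turquoise is not meant.

How it is judged:
By the outcome, as a careful person would: the job done as asked, in the order asked, and still so for the second after the job is handed in, with the robot touching nothing.
It also fails if it takes over 67 s, if anything falls off the work surface, if the arm or the gripper's body presses on something with over 40 N, if the wrist force passes 120 N, or if a joint passes its speed limit or range.

## Robot

A 6-joint arm with a two-finger parallel gripper is mounted at the origin on the work surface. World frame = base frame: x ahead of the robot, y to its left, z up, the work surface at z = 0. Lengths are in mm, angles in rad, forces in N, time in s.
With the tool pointing down it reaches from about 325 to 900 mm from the base axis. Payload 6.1 kg.
Tool frame: the origin (TCP) lies where the fingers leave the gripper's body, on its centre line; the fingertips stand 73 mm ahead of it and the grasp point (between the pads) lies 54 mm ahead of it; z points along the fingers, y is the line along which they close (so a half turn about z gives the same grasp; the last joint's range is limited). The gripper opens to 85 mm and grips with 20 to 120 N. Pads are 22 mm wide; open, the fingers measure 114 mm over their backs; the gripper's body (76 mm by 85 mm) begins 54 mm behind the grasp point. The pads swing forward as they close: fully open they stand 13 mm farther back than shut.
Start: joints at [-1.245, 0.22, 1.526, -0, 1.395, -0.126], TCP at [272.858, -562.285, 303.9] pointing down, gripper open.
Joint ranges: [-2.98, 2.98], [-0.91, 2.08], [0.09, 2.57], [-1.24, 4.39], [0.2, 2.65], [-2.68, 2.68]. Speed limits (rad/s): [2.57, 2.57, 3.01, 3.14, 3.14, 3.14].

## Interface

Orientations are given as a rotation vector (axis times angle).
In Python, from bench import monitor, cams, sign_off gives the robot as it stands.
- The arm moves only by the tool arm_command, never from a script. Its argument "increments" is a list of rows, each a list of 2 entries, a list of its own where there are three numbers: the shift along the tool's x, y, z in m, then the turn, a rotation vector about the tool's x, y, z in degrees. A call has 1 to 20 rows; each row shifts and turns the commanded pose from where the row before left it, along the tool's axes as they then stand; what a row does not reach is not made up. A row lasts 1/12 s, in which the tool goes at most 41.7 mm and 7.16 degrees, less where a joint would pass 70% of its speed; a pose out of reach is approached as far as the arm can. A call with a gripper value outside its range is refused whole. "claw" is the finger opening in m, from 0 to 0.0854, set as the call begins (left out, the last holds). The fingers move at their own pace and stop on an object; "newtons" is the grip in N (left out, the last holds). Time passes only in rows, so rows that do not move let the fingers close. It gives the time, the measured TCP pose, the force, the opening and the grip force at its end, in the units of the state.
- monitor.get_obs(): the state, without advancing time (a new reading comes with each control period).
- cams.read_camera(name): name is "side" or "top" or "wrist"; returns the picture (384x512x3 uint8, red, green, blue); there is no depth.
- cams.camera_info(name): a dict with "fx", "fy", "cx", "cy" (pixels), "R" (3x3) and "t" (3): a world point X has camera coordinates R X + t; the wrist camera has in their place "tool_from_camera" (4x4, takes a point from camera to tool coordinates, whose origin is the TCP and whose axes are the flange's). Camera axes: x right, y down, z forward; pixel columns grow to the right and rows downward; lengths in mm; the calibration is good to about 2 mm. The wrist camera is an equidistant fisheye: a pixel r from the principal point sees the ray r / f radians off the axis. A picture is of the moment at which its call begins: read the wrist's pose just before it. camera_info takes no time and is no camera call.
- sign_off(): hands the job in; it is judged then, once.
The state is a dict: "clock": time; "joints": joint angles; "qvel": joint speeds; "joint_efforts": joint torques, N m; "tool_pos": TCP position; "orientation": TCP orientation; "wrist_force": force on the tool from outside, world axes, zero at the start; "torque": the same for the moment, N m; "finger_gap": finger opening in mm; "finger_force": force on a finger pad.
Only numpy, scipy, OpenCV 4.12 (cv2) and the standard library are available. Lean on these libraries where they do the work, as an engineer would, in place of code of your own. Each camera call takes 0.05 s, during which the arm holds its last target. There are 200 camera calls.

## Working session

There is one attempt and no reset: what is moved stays moved. The work goes in short steps, Python scripts to look and compute and a tool call to move; the robot and the scene stay as the last step left them, time stands still between calls to the robot, and variables do not carry over. Pictures are saved under pics/ and viewed, at most 11 in all, crops included, and the job is handed in when it is done.

Besides the shell and the picture viewer there is one more tool, called as name([rows], argument=value, ...), one row to a line, values as JSON. arm_command: Moves the arm, as the interface text tells. Its arguments: {"type":"object","properties":{"increments":{"type":"array"},"claw":{"type":"number"},"newtons":{"type":"number"}},"required":["increments"]}

```bash
ls; mkdir -p pics; python3 - <<'E'
from bench import monitor,cams
import cv2,numpy as np
o=monitor.get_obs();print({k:np.round(v,3).tolist() for k,v in o.items()})
for n in("top","side","wrist"):
    im=cams.read_camera(n);cv2.imwrite(f"pics/{n}0.png",im[:,:,::-1])
    i=cams.camera_info(n);print(n,{k:np.round(v,4).tolist() for k,v in i.items()})
a=[cv2.imread(f"pics/{n}0.png") for n in("top","side")]
cv2.imwrite("pics/t0.png",cv2.resize(a[0],(800,600)));cv2.imwrite("pics/s0.png",cv2.resize(a[1],(800,600)))
E
```

```text
pics
{'clock': 0.0, 'joints': [-1.245, 0.221, 1.528, -0.0, 1.395, -0.126], 'qvel': [0.001, 0.0, 0.0, 0.0, 0.001, -0.001], 'joint_efforts': [0.001, -49.691, -38.939, -0.0, 0.011, 0.0], 'tool_pos': [272.707, -561.835, 302.793], 'orientation': [-3.06, -0.703, 0.0], 'wrist_force': [0.418, -0.237, 0.318], 'torque': [-0.076, -0.012, -0.033], 'finger_force': 0.0, 'finger_gap': 85.363}
top {'fx': 385.3872, 'fy': 385.3872, 'cx': 259.557, 'cy': 200.497, 'R': [[0.0241, -0.9997, -0.0074], [-0.9947, -0.0232, -0.1004], [0.1002, 0.0098, -0.9949]], 't': [-20.3385, 565.2764, 822.7247]}
side {'fx': 464.1011, 'fy': 464.1011, 'cx': 253.3611, 'cy': 195.5367, 'R': [[0.9736, -0.228, 0.0085], [-0.1137, -0.5172, -0.8483], [0.1978, 0.8249, -0.5295]], 't': [-570.4782, 112.749, 867.7167]}
wrist {'fx': 297.3186, 'fy': 297.3186, 'cx': 256.2367, 'cy': 188.0949, 'tool_from_camera': [[-0.0015, -0.9519, -0.3064, 78.528], [1.0, -0.0013, -0.0008, -0.899], [0.0003, -0.3064, 0.9519, -69.7248], [0.0, 0.0, 0.0, 1.0]]}
```

View pics/t0.png

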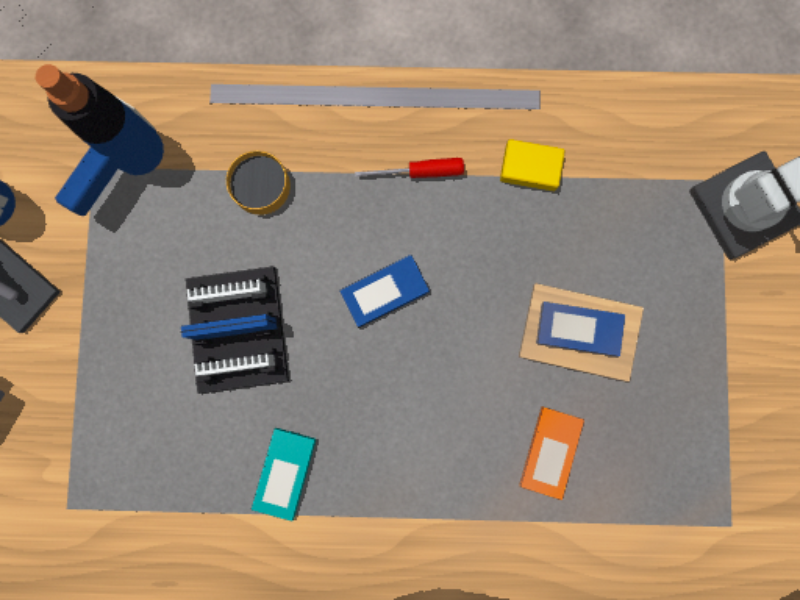

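View pics/s0.png

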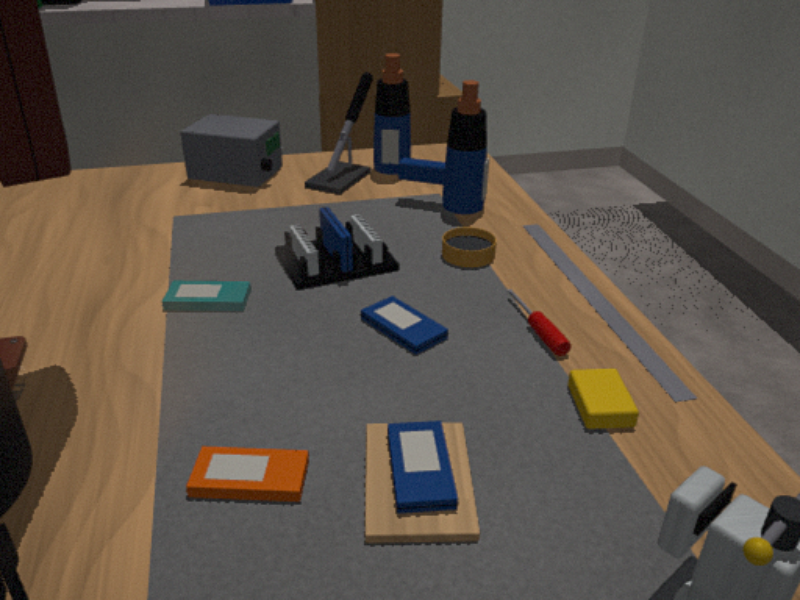

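The top view shows the blue candidates: one in the rack's middle slot (230,327), one lying flat (385,291) and one on the pallet (581,329). The look-alikes are orange (552,453) and turquoise (285,474), so they're excluded by colour. "flat" is the blue housing at (385,291) because it lies on the bench between rack and pallet. Next I'll do coarse triangulation and a confirming crop.

```bash
cat >h.py <<'E'
import numpy as np,cv2
from bench import monitor,cams
from scipy.spatial.transform import Rotation as Ro
def pose():
    o=monitor.get_obs();T=np.eye(4);T[:3,:3]=Ro.from_rotvec(o["orientation"]).as_matrix();T[:3,3]=o["tool_pos"];return T
def shot(n,f=None):
    """picture and its camera model: (image, info, world_from_camera)"""
    i=cams.camera_info(n)
    if n=="wrist": W=pose()@np.array(i["tool_from_camera"])
    else:
        W=np.eye(4);R=np.array(i["R"]);W[:3,:3]=R.T;W[:3,3]=-R.T@np.array(i["t"])
    im=cams.read_camera(n)
    if f: cv2.imwrite(f"pics/{f}.png",im[:,:,::-1])
    return im,(n,i,W)
def rays(c,px):
    n,i,W=c;p=(np.reshape(px,(-1,2)).astype(float)-[i["cx"],i["cy"]])/[i["fx"],i["fy"]]
    if n=="wrist":
        r=np.linalg.norm(p,axis=1,keepdims=True)+1e-9;d=np.hstack([p/r*np.sin(r),np.cos(r)])
    else: d=np.hstack([p,np.ones((len(p),1))])
    d=d@W[:3,:3].T;return W[:3,3],d/np.linalg.norm(d,axis=1,keepdims=True)
def onplane(c,px,z):
    o,d=rays(c,px);return o+d*((z-o[2])/d[:,2])[:,None]
def project(c,X):
    n,i,W=c;q=(np.reshape(X,(-1,3))-W[:3,3])@W[:3,:3]
    if n=="wrist":
        s=np.linalg.norm(q[:,:2],axis=1,keepdims=True);p=q[:,:2]/(s+1e-9)*np.arctan2(s,q[:,2:])
    else: p=q[:,:2]/q[:,2:]
    return p*[i["fx"],i["fy"]]+[i["cx"],i["cy"]]
def cross(c1,p1,c2,p2):
    """nearest points of ray pairs and their miss distance"""
    o1,D1=rays(c1,p1);o2,D2=rays(c2,p2);X=[];E=[]
    for a,b in zip(D1,D2):
        s=np.linalg.lstsq(np.c_[a,-b],o2-o1,rcond=None)[0];u,v=o1+s[0]*a,o2+s[1]*b;X.append((u+v)/2);E.append(np.linalg.norm(u-v))
    return np.array(X),np.array(E)
def blue(im):
    h=cv2.cvtColor(im,cv2.COLOR_RGB2HSV);return cv2.inRange(h,(105,120,40),(125,255,255))
def white(im):
    h=cv2.cvtColor(im,cv2.COLOR_RGB2HSV);return cv2.inRange(h,(0,0,165),(180,60,255))
def blobs(m,amin):
    c,_=cv2.findContours(m,cv2.RETR_EXTERNAL,cv2.CHAIN_APPROX_NONE);return [k[:,0,:] for k in c if cv2.contourArea(k)>amin]
def rect(P):
    """centre, (long, short), angle of long side in deg, -90..90, of world xy points"""
    (c,(w,h),a)=cv2.minAreaRect(np.float32(P[:,:2]))
    if w<h: w,h,a=h,w,a+90
    return np.round([*c,w,h,(a+90)%180-90],2)
E
python3 - <<'E'
from h import *
ims={}
for n in("top","side"):
    im,c=shot(n);ims[n]=im
    for b in blobs(blue(im),150):
        m=b.mean(0);r=cv2.minAreaRect(np.float32(b))
        print(n,"blue",m.round(1),np.round(r[1],1),[rect(onplane(c,b,z)).tolist() for z in(16,28,72)] if n=="top" else "")
    for b in blobs(white(im),80):
        print(n,"white",cv2.boxPoints(cv2.minAreaRect(np.float32(b))).round(1).tolist(), cv2.approxPolyDP(np.int32(b),4,True)[:,0].tolist())
a=cv2.resize(ims["top"][150:260,100:430],None,fx=2.4,fy=2.4);b=cv2.resize(ims["side"][120:340,160:320],None,fx=1.4,fy=1.4)
v=np.zeros((600,800,3),np.uint8);v[:a.shape[0],:a.shape[1]]=a;v[270:270+b.shape[0],:b.shape[1]]=b
cv2.imwrite("pics/crop.png",v[:,:,::-1])
E
```

```text
top blue [146.2 209.1] [10.7 60.8] [[541.48, 247.0, 135.89, 24.25, -80.49], [540.63, 243.33, 133.99, 23.91, -80.49], [537.49, 229.9, 127.03, 22.67, -80.49]]
top blue [376.4 212.2] [48.7 26.4] [[550.72, -261.83, 107.43, 59.37, 81.96], [549.73, -258.38, 105.93, 58.54, 81.96], [546.13, -245.76, 100.43, 55.5, 81.96]]
top blue [246. 186.] [25.9 51. ] [[599.05, 24.25, 114.97, 59.01, -61.79], [597.39, 23.7, 113.36, 58.19, -61.79], [591.31, 21.68, 107.48, 55.16, -61.79]]
top blue [ 70.6 102.8] [42.4 75.3] [[773.03, 435.17, 172.49, 102.16, -37.37], [768.94, 428.88, 170.08, 100.74, -37.37], [753.95, 405.81, 161.25, 95.5, -37.37]]
top white [[167.39999389648438, 320.1000061035156], [175.10000610351562, 293.0], [190.6999969482422, 297.5], [183.0, 324.6000061035156]] [[175, 294], [168, 320], [183, 324], [190, 298]]
top white [[340.6000061035156, 305.8999938964844], [348.0, 279.8999938964844], [363.3999938964844, 284.20001220703125], [355.8999938964844, 310.29998779296875]] [[348, 280], [341, 305], [356, 310], [362, 285]]
top white [[123.9000015258789, 232.60000610351562], [170.60000610351562, 226
[... 2121 characters left out ...]
[241, 41], [236, 30], [240, 27], [258, 32], [257, 42], [246, 42], [276, 38], [312, 43], [315, 36], [309, 30], [291, 41], [283, 28], [286, 22], [274, 31], [271, 24], [278, 18], [280, 24], [280, 15], [286, 18], [292, 11], [290, 25], [298, 21], [297, 26], [306, 29], [312, 21], [309, 9], [305, 12], [299, 3], [317, 1], [230, 0], [232, 13], [225, 24], [232, 27], [225, 30], [236, 29], [232, 37]]
top white [[84.19999694824219, 1.600000023841858], [97.69999694824219, -2.9000000953674316], [102.0, 10.0], [88.5, 14.5]] [[89, 0], [88, 13], [102, 10], [98, 1]]
side blue [268.8 297.1] [55.6 38.3] 
side blue [259.1 207.9] [55.  24.4] 
side blue [216.9 155.2] [41.4 17.9] 
side blue [274.2 104.3] [85.3 45.4]
```

View pics/crop.png

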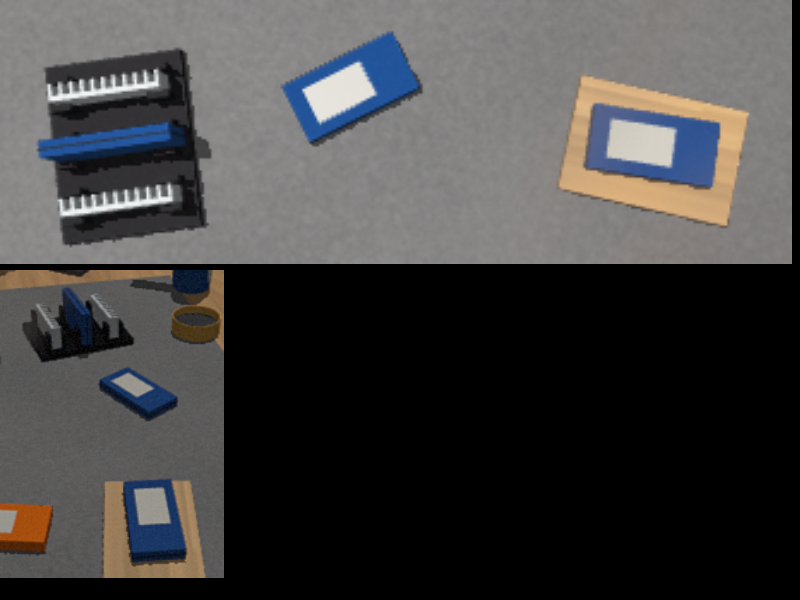

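Confirmed: all three are blue with black seams, and the standing housing is in the middle slot between the heat sinks. Next I'll look from above with the wrist camera.

```bash
cat >>h.py <<'E'
def go(xyz,yaw):
    """tool-frame shift (mm) and turn (deg) to reach tool-down TCP xyz with tool y axis at yaw deg"""
    T=pose();y=np.radians(yaw);Y=np.array([np.cos(y),np.sin(y),0]);Z=np.array([0,0,-1.]);R=np.c_[np.cross(Y,Z),Y,Z]
    d=T[:3,:3].T@(np.array(xyz)-T[:3,3]);w=Ro.from_matrix(T[:3,:3].T@R).as_rotvec(degrees=True)
    print("shift",d.round(1),"then turn",w.round(2),"| clock",round(float(monitor.get_obs()["clock"]),2))
E
python3 -c "
from h import *
go([539,-335,300],-8)"
```

```text
shift [338.6 -88.1   3.5] then turn [-5.000e-02 -3.000e-02 -5.611e+01] | clock 0.25
```

arm_command([
  [[0.034,-0.009,0],[0,0,0]],
  [[0.034,-0.009,0],[0,0,0]],
  [[0.034,-0.009,0],[0,0,0]],
  [[0.034,-0.009,0],[0,0,0]],
  [[0.034,-0.009,0],[0,0,0]],
  [[0.034,-0.009,0],[0,0,0]],
  [[0.034,-0.009,0],[0,0,0]],
  [[0.034,-0.009,0],[0,0,0]],
  [[0.034,-0.009,0],[0,0,0]],
  [[0.034,-0.009,0],[0,0,0]],
  [[0,0,0],[0,0,-7]],
  [[0,0,0],[0,0,-7]],
  [[0,0,0],[0,0,-7]],
  [[0,0,0],[0,0,-7]],
  [[0,0,0],[0,0,-7]],
  [[0,0,0],[0,0,-7]],
  [[0,0,0],[0,0,-7]],
  [[0,0,0],[0,0,-7]],
  [[0,0,0],[0,0,0]],
  [[0,0,0],[0,0,0]],
])

```text
clock: 1.92
tool_pos: [539.4, -332.8, 303.8]
orientation: [-2.377, -2.054, 0.0]
wrist_force: [0.2, 0.1, -0.7]
finger_gap: 85.5
finger_force: 0.0
```

```bash
cat >>h.py <<'E'
def measure(f,z,amin=1500):
    im,c=shot("wrist",f);out=[]
    for b in blobs(blue(im),amin): out.append((b.mean(0).round(0).tolist(),rect(onplane(c,b,z)).tolist()))
    return im,c,out
E
python3 - <<'E'
from h import *
print(pose()[:3,3].round(1),monitor.get_obs()["joints"])
im,c,o=measure("w1",28);print(o)
im2=shot("top","t1")[0]
cv2.imwrite("pics/w1v.png",np.hstack([cv2.resize(im,(400,300)),cv2.resize(im2,(400,300))])[:,:,::-1])
go([614-78*np.cos(np.radians(118)),24-78*np.sin(np.radians(118)),300],28)
E
```

```text
[ 539.4 -332.8  303.8] [-6.77147855e-01  2.41506347e-01  1.50191054e+00 -3.48824995e-06
  1.39839111e+00 -5.31921161e-01]
[([257.0, 95.0], [551.29, -253.11, 114.04, 58.04, 82.09])]
shift [301.   68.4   3.8] then turn [-1.00e-02 -1.00e-02 -3.63e+01] | clock 2.02
```

View pics/w1v.png

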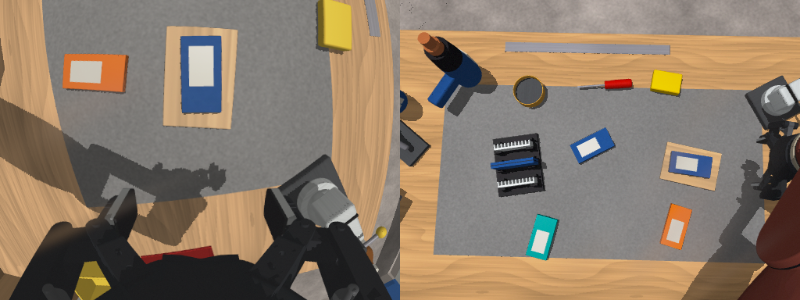

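The wrist view (left half) shows the pallet pile at about (201,75) of the half-size picture, unobstructed, with the orange look-alike to its left. On to the flat housing.

arm_command([
  [[0.033,0.0075,0],[0,0,0]],
  [[0.033,0.0075,0],[0,0,0]],
  [[0.033,0.0075,0],[0,0,0]],
  [[0.033,0.0075,0],[0,0,0]],
  [[0.033,0.0075,0],[0,0,0]],
  [[0.033,0.0075,0],[0,0,0]],
  [[0.033,0.0075,0],[0,0,0]],
  [[0.033,0.0075,0],[0,0,0]],
  [[0.033,0.0075,0],[0,0,0]],
  [[0,0,0],[0,0,-7]],
  [[0,0,0],[0,0,-7]],
  [[0,0,0],[0,0,-7]],
  [[0,0,0],[0,0,-7]],
  [[0,0,0],[0,0,-7]],
  [[0,0,0],[0,0,-1.3]],
  [[0,0,0],[0,0,0]],
  [[0,0,0],[0,0,0]],
])

```text
clock: 3.43
tool_pos: [648.2, -48.4, 303.9]
orientation: [-1.619, -2.692, 0.0]
wrist_force: [-0.2, 0.2, -0.4]
finger_gap: 85.5
finger_force: 0.0
```

```bash
python3 - <<'E'
from h import *
im,c,o=measure("w2",16);print(o)
# heights: label corners, wrist x top view
def label(im,c,X):
    L=[b for b in blobs(white(im),60)];p=project(c,X)[0]
    b=min(L,key=lambda b:np.linalg.norm(b.mean(0)-p))
    M=cv2.moments(b.reshape(-1,1,2));return np.array([[M["m10"]/M["m00"],M["m01"]/M["m00"]]])
it,ct=shot("top")
S,cs=shot("side")
for n,X in(("flat",[598,24,16]),):
    for (a,ca),(b,cb) in(((im,c),(it,ct)),((im,c),(S,cs)),((S,cs),(it,ct))):
        print(n,cross(ca,label(a,ca,X),cb,label(b,cb,X)))
X=[551,-253,28]
print("bottom",cross(cs,label(S,cs,X),ct,label(it,ct,X)))
X=o[0][1]; print(project(c,[X[0],X[1],16]))
go([X[0],X[1],150],X[4]+90)
E
```

```text
[([251.0, 88.0], [600.69, 26.97, 114.49, 58.26, -61.84])]
flat (array([[595.68472935,  36.40643957,  13.32331264]]), array([2.4509354]))
flat (array([[596.12321544,  37.42949451,  14.79738861]]), array([0.99857122]))
flat (array([[595.70472439,  34.9595807 ,  16.30944951]]), array([0.65309373]))
bottom (array([[ 509.32158046, -282.46581228,  226.24394568]]), array([19.10333332]))
[[250.50213584  87.72611683]]
shift [ 88.9  -6.5 153.9] then turn [ 0.   -0.   -0.11] | clock 3.58
```

Flat measures (600.7, 27.0), yaw −61.8°, top at about 15 mm, which agrees with the 16 mm given. Going down over it.

arm_command([
  [[0.03,-0.0022,0.03],[0,0,0]],
  [[0.03,-0.0022,0.03],[0,0,0]],
  [[0.0289,-0.0021,0.03],[0,0,0]],
  [[0,0,0.03],[0,0,0]],
  [[0,0,0.034],[0,0,0]],
  [[0,0,0.03],[0,0,0]],
  [[0,0,0.02],[0,0,0]],
  [[0,0,0.014],[0,0,0]],
  [[0,0,0],[0,0,0]],
  [[0,0,0],[0,0,0]],
  [[0,0,0],[0,0,0]],
])

```text
clock: 4.5
tool_pos: [602.4, 25.7, 88.8]
orientation: [1.613, 2.693, 0.002]
wrist_force: [-0.3, 0.3, 0.6]
finger_gap: 85.9
finger_force: 0.0
```

```bash
python3 - <<'E'
from h import *
go([600.7,27,78],28.2)
im,c=shot("side","s2");T=pose()
p=project(c,(T@np.r_[0,0,73,1])[:3])[0].astype(int);print(p)
a=cv2.resize(im[max(0,p[1]-60):p[1]+40,max(0,p[0]-65):p[0]+65],None,fx=6,fy=6,interpolation=cv2.INTER_CUBIC)
cv2.imwrite("pics/s2c.png",a[:,:,::-1])
E
```

```text
shift [ 2.  -1.  10.8] then turn [ 0.13  0.09 -0.04] | clock 4.5
[258 203]
```

View pics/s2c.png

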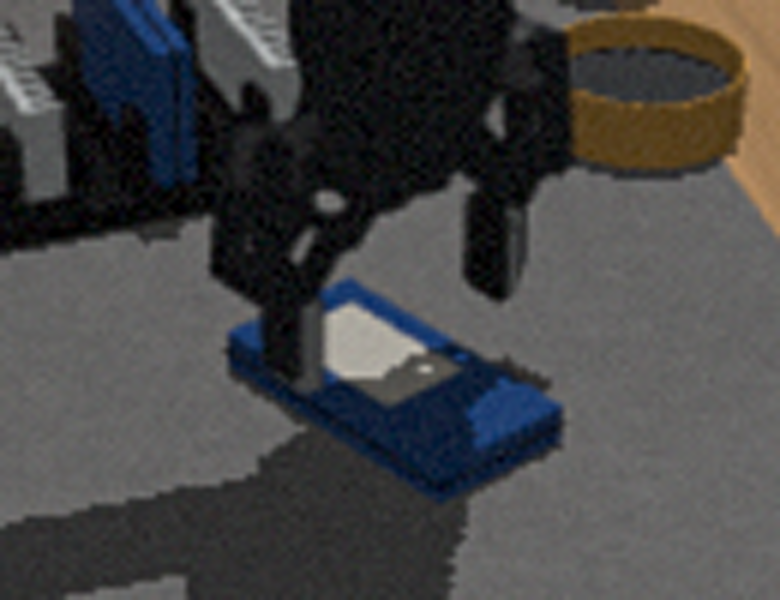

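```bash
python3 - <<'E'
from h import *
i=cams.camera_info("side");W=np.eye(4);R=np.array(i["R"]);W[:3,:3]=R.T;W[:3,3]=-R.T@np.array(i["t"]);c=("side",i,W)
T=pose()
for y in(-43,43):
  for x in (-11,11):
    for h in(58,66,73):
      p=project(c,(T@np.r_[x,y,h,1])[:3])[0]-[193,143];print(y,x,h,(p*6).round())
E
```

```text
-43 -11 58 [321. 384.]
-43 -11 66 [321. 403.]
-43 -11 73 [322. 420.]
-43 11 58 [280. 358.]
-43 11 66 [281. 377.]
-43 11 73 [281. 394.]
43 -11 58 [502. 298.]
43 -11 66 [501. 317.]
43 -11 73 [500. 333.]
43 11 58 [460. 275.]
43 11 66 [460. 293.]
43 11 73 [459. 309.]
```

arm_command([
  [[0.002,-0.001,0.009],[0,0,0]],
  [[0,0,0.007],[0,0,0]],
  [[0,0,0],[0,0,0]],
  [[0,0,0],[0,0,0]],
])

```text
clock: 4.88
tool_pos: [598.7, 27.3, 70.4]
orientation: [-1.613, -2.694, 0.001]
wrist_force: [0.2, -0.7, 0.1]
finger_gap: 85.5
finger_force: 0.0
```

arm_command([
  [[0,0,0],[0,0,0]],
  [[0,0,0],[0,0,0]],
  [[0,0,0],[0,0,0]],
  [[0,0,0],[0,0,0]],
  [[0,0,0],[0,0,0]],
  [[0,0,0],[0,0,0]],
], claw=0.05, newtons=30)

```text
clock: 5.38
tool_pos: [599.8, 27.2, 71.7]
orientation: [1.613, 2.695, 0.001]
wrist_force: [1.5, 0.7, 2.8]
finger_gap: 59.0
finger_force: 34.0
```

```bash
python3 -c "
from h import *
go([600.7,27,70],28.2)"
```

```text
shift [-0.6  0.7  1.7] then turn [ 0.06  0.04 -0.01] | clock 5.38
```

Gripped (59 mm gap), so the housing is now centred between the fingers. I'll release it and look once from above to calibrate the camera's offset relative to the gripper.

arm_command([
  [[0,0,0],[0,0,0]],
  [[0,0,0],[0,0,0]],
  [[0,0,-0.01],[0,0,0]],
  [[0,0,-0.03],[0,0,0]],
  [[-0.01,0,-0.03],[0,0,0]],
  [[-0.03,0,-0.03],[0,0,0]],
  [[-0.03,0,-0.03],[0,0,0]],
  [[-0.01,0,-0.03],[0,0,0]],
  [[0,0,0],[0,0,0]],
  [[0,0,0],[0,0,0]],
  [[0,0,0],[0,0,0]],
], claw=0.085)

```text
clock: 6.3
tool_pos: [636.0, -42.2, 229.8]
orientation: [-1.614, -2.695, 0.0]
wrist_force: [-0.8, -0.3, -1.0]
finger_gap: 84.8
finger_force: 0.0
```

```bash
cat >>h.py <<'E'
def avg(z,n=4,near=None):
    """mean rectangle (world) and mean centre in tool frame over n wrist pictures"""
    A=[];B=[];P=[]
    for k in range(n):
        im,c,o=measure(None,z)
        if near is not None: o.sort(key=lambda q:np.hypot(q[1][0]-near[0],q[1][1]-near[1]))
        r=np.array(o[0][1]);T=pose();A.append(r);P.append(T[:3,3])
        W=c[2]@np.linalg.inv(np.array(c[1]["tool_from_camera"]));q=np.linalg.inv(W)@np.r_[r[:2],z,1]
        ty=np.degrees(np.arctan2(W[1,1],W[0,1]));B.append([*q[:3],(r[4]-ty)%180])
    print("world",np.mean(A,0).round(2),"std",np.std(A,0).round(2));print("tool",np.mean(B,0).round(2),np.std(B,0).round(2),"pos",np.mean(P,0).round(1))
    return np.mean(A,0),np.mean(B,0)
E
python3 - <<'E'
from h import *
avg(16)
E
```

```text
world [600.15  26.44 114.16  59.07 -61.79] std [0.13 0.13 0.25 0.08 0.07]
tool [ 76.54   1.48 212.86  90.  ] [0.42 0.28 0.63 0.05] pos [635.4 -41.7 228.3]
```

arm_command([
  [[0.03,0,0.02],[0,0,0]],
  [[0.03,0,0.03],[0,0,0]],
  [[0.0165,0,0.03],[0,0,0]],
  [[0,0,0.03],[0,0,0]],
  [[0,0,0.026],[0,0,0]],
  [[0,0,0.016],[0,0,0]],
  [[0,0,0.006],[0,0,0]],
  [[0,0,0],[0,0,0]],
  [[0,0,0],[0,0,0]],
  [[0,0,0],[0,0,0]],
])

```text
clock: 7.33
tool_pos: [601.8, 24.5, 74.0]
orientation: [1.613, 2.694, 0.002]
wrist_force: [0.5, -0.4, 0.6]
finger_gap: 85.1
finger_force: 0.0
```

arm_command([
  [[0,0,0],[0,0,0]],
  [[0,0,0],[0,0,0]],
  [[0,0,0],[0,0,0]],
  [[0,0,0],[0,0,0]],
  [[0,0,0],[0,0,0]],
], claw=0.05, newtons=40)

```text
clock: 7.75
tool_pos: [601.7, 24.4, 74.3]
orientation: [1.613, 2.694, 0.002]
wrist_force: [-1.5, -0.4, 6.1]
finger_gap: 59.1
finger_force: 44.2
```

```bash
python3 - <<'E'
from h import *
print(pose()[:3,3])
a=np.radians(82.1);d=np.array([np.cos(a),np.sin(a)])
b=np.array([551.3,-253.1])
go([*(b-115*d),250],-7.9)
E
```

```text
[601.66777714  24.41117117  74.25835862]
shift [-314.  -242.8 -175.8] then turn [ 0.13  0.04 36.08] | clock 7.75
```

arm_command([
  [[0,0,-0.01],[0,0,0]],
  [[0,0,-0.03],[0,0,0]],
  [[0,0,-0.035],[0,0,0]],
  [[0,0,-0.035],[0,0,0]],
  [[-0.024,-0.02,-0.035],[0,0,0]],
  [[-0.026,-0.02,-0.03],[0,0,0]],
  [[-0.026,-0.02,0],[0,0,0]],
  [[-0.026,-0.02,0],[0,0,0]],
  [[-0.026,-0.02,0],[0,0,0]],
  [[-0.026,-0.02,0],[0,0,0]],
  [[-0.026,-0.02,0],[0,0,0]],
  [[-0.026,-0.02,0],[0,0,0]],
  [[-0.026,-0.02,0],[0,0,0]],
  [[-0.026,-0.02,0],[0,0,0]],
  [[-0.026,-0.02,0],[0,0,0]],
  [[-0.026,-0.02,0],[0,0,0]],
  [[-0.004,-0.003,0],[0,0,6]],
  [[0,0,0],[0,0,6]],
  [[0,0,0],[0,0,6]],
  [[0,0,0],[0,0,6]],
])

```text
clock: 9.42
tool_pos: [535.2, -361.8, 241.7]
orientation: [-2.145, -2.294, -0.0]
wrist_force: [-0.8, 0.0, -2.6]
finger_gap: 58.8
finger_force: 44.4
```

arm_command([
  [[0,0,0],[0,0,6]],
  [[0,0,0],[0,0,6]],
  [[0,0,0],[0,0,0]],
  [[0,0,0],[0,0,0]],
  [[0,0,0],[0,0,0]],
])

```text
clock: 9.83
tool_pos: [535.7, -361.4, 241.9]
orientation: [-2.364, -2.068, 0.0]
wrist_force: [-0.5, 0.0, -1.6]
finger_gap: 58.5
finger_force: 44.4
```

```bash
python3 - <<'E'
from h import *
im,c,o=measure("w3",28,800);print(o)
r,t=avg(28,4,(551.3,-253.1))
cv2.imwrite("pics/w3v.png",im[:,:,::-1])
E
```

```text
[([256.0, 228.0], [524.07, -443.67, 246.05, 131.15, 82.16]), ([258.0, 66.0], [551.43, -253.19, 114.45, 58.63, 82.48])]
world [ 551.6  -253.29  114.41   58.44   82.08] std [0.07 0.03 0.01 0.05 0.07]
tool [109.28   1.15 213.82  89.79] [0.   0.03 0.03 0.05] pos [ 535.8 -361.5  241.8]
```

View pics/w3v.png

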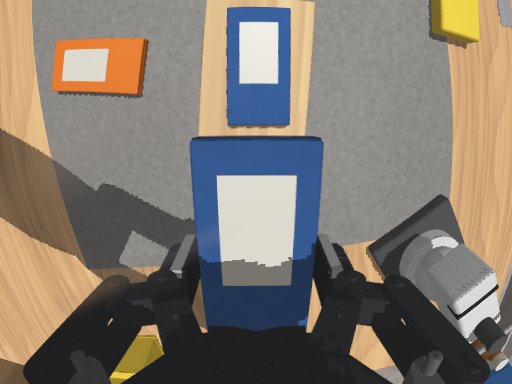

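The picture shows the held housing square in the fingers (front corners (191,138) and (323,138)). The pile's base is unobstructed at (258,66). I'll check the held offset from its front edge and from its label.

```bash
python3 - <<'E'
from h import *
im,c=shot("wrist")
C=np.array(c[1]["tool_from_camera"]);ct=("wrist",c[1],C)  # tool-frame casting
b=max(blobs(blue(im),3000),key=len)
P=onplane(ct,b,58.3)
s=b[(b[:,1]>160)&(b[:,1]<230)];Q=onplane(ct,s,58.3)
print("y edges",np.median(Q[Q[:,1]<0,1]),np.median(Q[Q[:,1]>0,1]))
f=b[(b[:,0]>205)&(b[:,0]<310)&(b[:,1]<150)];print("front rows",np.median(f[:,1]),"x at top-plane",np.median(onplane(ct,f,58.3)[:,0]),"x at bottom plane",np.median(onplane(ct,f,74.3)[:,0]))
g=im[130:152,230].astype(int);print(g.tolist())
E
```

```text
y edges -29.874489816475542 28.356508931764136
front rows 138.0 x at top-plane 61.00469697109797 x at bottom plane 58.70937417247343
[[216, 180, 134], [216, 179, 134], [216, 179, 135], [216, 180, 135], [216, 179, 134], [163, 142, 120], [76, 75, 80], [38, 45, 56], [37, 57, 87], [39, 61, 95], [48, 77, 125], [51, 85, 137], [51, 86, 138], [52, 88, 141], [52, 88, 141], [51, 87, 141], [51, 87, 141], [52, 88, 141], [52, 88, 141], [51, 87, 141], [52, 88, 141], [53, 87, 142]]
```

arm_command([
  [[0.03,0,0],[0,0,0.2]],
  [[0.03,0,0],[0,0,0]],
  [[0.03,0,0.01],[0,0,0]],
  [[0.017,0,0.025],[0,0,0]],
  [[0,0,0.03],[0,0,0]],
  [[0,0,0.03],[0,0,0]],
  [[0,0,0.02],[0,0,0]],
  [[0,0,0.008],[0,0,0]],
  [[0,0,0],[0,0,0]],
  [[0,0,0],[0,0,0]],
])

```text
clock: 10.97
tool_pos: [551.0, -255.8, 119.3]
orientation: [2.371, 2.061, 0.0]
wrist_force: [0.1, -0.8, -1.5]
finger_gap: 58.9
finger_force: 44.4
```

```bash
python3 -c "
from h import *
print(pose()[:3,3]);go([549.8,-255.4,104],-7.9)"
```

```text
[ 550.99204725 -255.83074378  119.30283436]
shift [ 0.3 -1.2 15.3] then turn [ 0.02  0.01 -0.11] | clock 10.97
```

arm_command([
  [[0.0003,-0.0012,0.002],[0,0,0]],
  [[0,0,0.005],[0,0,0]],
  [[0,0,0.004],[0,0,0]],
  [[0,0,0.002],[0,0,0]],
  [[0,0,0],[0,0,0]],
  [[0,0,0],[0,0,0]],
])

```text
clock: 11.47
tool_pos: [549.4, -255.1, 105.7]
orientation: [-2.371, -2.061, 0.0]
wrist_force: [-0.3, -0.0, -2.0]
finger_gap: 58.8
finger_force: 44.4
```

```bash
python3 -c "
from h import *
print(pose()[:3,3]);go([549.8,-255.4,102.5],-7.9)"
```

```text
[ 549.44796533 -255.06003962  105.70185128]
shift [-0.3  0.4  3.2] then turn [-0.01 -0.   -0.12] | clock 11.47
```

arm_command([
  [[0,0.0003,0.001],[0,0,0]],
  [[0,0,0.0007],[0,0,0]],
  [[0,0,0.0005],[0,0,0]],
  [[0,0,0],[0,0,0]],
])

```text
clock: 11.8
tool_pos: [549.8, -255.0, 103.5]
orientation: [-2.371, -2.061, 0.0]
wrist_force: [0.0, -0.1, -1.8]
finger_gap: 59.0
finger_force: 44.4
```

arm_command([
  [[0,0,0.0005],[0,0,0]],
  [[0,0,0.0005],[0,0,0]],
  [[0,0,0],[0,0,0]],
])

```text
clock: 12.05
tool_pos: [549.8, -255.1, 102.5]
orientation: [-2.371, -2.061, 0.0]
wrist_force: [-1.1, -0.5, -2.0]
finger_gap: 59.0
finger_force: 44.4
```

arm_command([
  [[0,0,0.0005],[0,0,0]],
  [[0,0,0],[0,0,0]],
])

```text
clock: 12.22
tool_pos: [549.8, -255.1, 102.3]
orientation: [-2.371, -2.061, 0.0]
wrist_force: [-1.9, 0.4, 1.2]
finger_gap: 58.7
finger_force: 44.7
```

arm_command([
  [[0,0,0.0005],[0,0,0]],
  [[0,0,0],[0,0,0]],
])

```text
clock: 12.38
tool_pos: [549.9, -255.1, 102.3]
orientation: [-2.371, -2.061, 0.0]
wrist_force: [-3.9, 1.7, 5.3]
finger_gap: 58.9
finger_force: 45.2
```

Contact at about 7 N. Releasing, backing off and looking.

arm_command([
  [[0,0,-0.0005],[0,0,0]],
  [[0,0,0],[0,0,0]],
  [[0,0,0],[0,0,0]],
  [[0,0,-0.01],[0,0,0]],
  [[0,0,-0.02],[0,0,0]],
  [[0,0,-0.03],[0,0,0]],
  [[-0.02,0,-0.03],[0,0,0]],
  [[-0.03,0,-0.03],[0,0,0]],
  [[-0.03,0,-0.03],[0,0,0]],
  [[0,0,-0.01],[0,0,0]],
  [[0,0,0],[0,0,0]],
  [[0,0,0],[0,0,0]],
  [[0,0,0],[0,0,0]],
], claw=0.085)

```text
clock: 13.47
tool_pos: [538.3, -331.9, 259.2]
orientation: [-2.368, -2.059, 0.0]
wrist_force: [-0.6, 0.4, 0.5]
finger_gap: 84.8
finger_force: 0.0
```

```bash
python3 - <<'E'
from h import *
avg(44,3)
im,c=shot("wrist","w4");S,cs=shot("side","s4")
p=project(cs,[551,-253,44])[0].astype(int)
a=cv2.resize(S[p[1]-60:p[1]+60,p[0]-60:p[0]+60],(480,480),interpolation=cv2.INTER_CUBIC)
q=project(c,[551,-253,44])[0].astype(int);print(q)
b=cv2.resize(im[max(0,q[1]-80):q[1]+80,q[0]-50:q[0]+50],(300,480),interpolation=cv2.INTER_CUBIC)
cv2.imwrite("pics/v4.png",np.hstack([a,b])[:,:,::-1])
E
```

```text
world [ 549.81 -252.57  113.94   58.96   82.07] std [0.01 0.11 0.2  0.08 0.14]
tool [ 79.57   1.12 215.    90.04] [0.05 0.14 0.25 0.13] pos [ 538.3 -331.7  258.7]
[259  95]
```

View pics/v4.png

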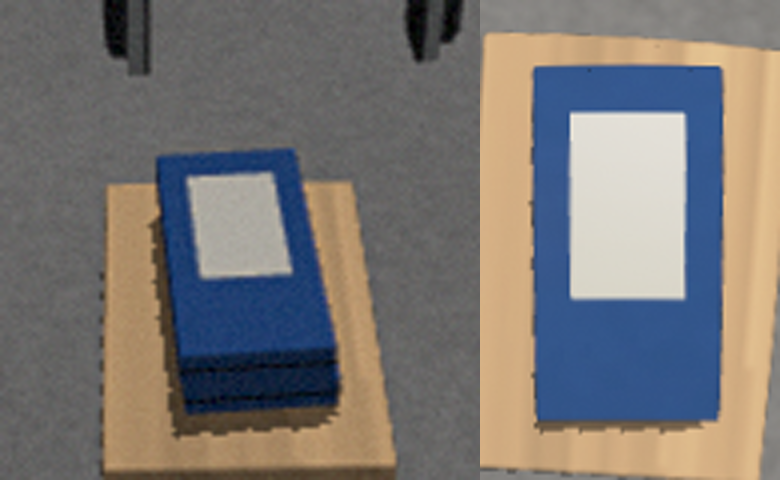

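The stack looks square (side crop: lower-end corners (335,345) to (338,400), left (180,360) to (185,410)). I'll quantify flushness from the front face in the side view.

```bash
cat >flush.py <<'E'
from h import *
def face(S,cs,cx,cy,ang=82.1,v0=-58):
    """edges u(z) of the pile's end face nearest the side camera"""
    a=np.radians(ang);d=np.array([np.cos(a),np.sin(a),0]);e=np.array([np.sin(a),-np.cos(a),0]);P0=np.array([cx,cy,0])+v0*d
    p=project(cs,P0+np.array([0,0,25]))[0]
    h=cv2.cvtColor(S,cv2.COLOR_RGB2GRAY).astype(float);g=S[:,:,2].astype(float)-S[:,:,0]
    for r in range(int(project(cs,P0+[0,0,62])[0][1]),int(project(cs,P0+[0,0,12])[0][1])+1):
        row=g[r,int(p[0])-40:int(p[0])+40]; on=row>(row.max()+row.min())/2*1.0
        k=np.where(on)[0]
        if len(k)<10: continue
        m=(row.max()+np.median(row[[0,1,2,-3,-2,-1]]))/2
        l,q=k[0],k[-1];f=lambda i,j:i+(m-row[i])/(row[j]-row[i])*(j-i)
        le=f(l-1,l);re=f(q,q+1);px=np.array([[le+int(p[0])-40,r],[re+int(p[0])-40,r]])
        o,D=rays(cs,px);t=((P0-o)@d)/(D@d);X=o+D*t[:,None]
        print(r,"z",X[:,2].mean().round(1),"u",((X-P0)@e).round(2),"mid",((X-P0)@e).mean().round(2),"w",round(float(row.max())))
if __name__=="__main__":
    S,cs=shot("side");face(S,cs,550.5,-253)
E
python3 flush.py
```

```text
303 z 62.6 u [-32.52  24.86] mid -3.83 w 91
304 z 61.3 u [-51.32  25.26] mid -13.03 w 88
305 z 58.5 u [-32.56  25.73] mid -3.42 w 87
306 z 56.4 u [-32.48  26.06] mid -3.21 w 91
307 z 54.3 u [-31.5   26.25] mid -2.62 w 93
308 z 52.2 u [-31.54  27.28] mid -2.13 w 91
309 z 50.1 u [-31.53  27.34] mid -2.1 w 90
310 z 48.0 u [-31.08  27.68] mid -1.7 w 101
311 z 45.9 u [-31.05  27.97] mid -1.54 w 91
312 z 43.8 u [-30.79  27.37] mid -1.71 w 90
313 z 41.7 u [-30.89  27.05] mid -1.92 w 86Traceback (most recent call last):
  File "flush.py", line 17, in <module>
    S,cs=shot("side");face(S,cs,550.5,-253)
                      ~~~~^^^^^^^^^^^^^^^^^
  File "flush.py", line 13, in face
    le=f(l-1,l);re=f(q,q+1);px=np.array([[le+int(p[0])-40,r],[re+int(p[0])-40,r]])
                   ~^^^^^^^
  File "flush.py", line 12, in <lambda>
    l,q=k[0],k[-1];f=lambda i,j:i+(m-row[i])/(row[j]-row[i])*(j-i)
                                              ~~~^^^
IndexError: index 80 is out of bounds for axis 0 with size 80
```

```bash
python3 - <<'E'
import re
s=open("flush.py").read()
a=s.index("        row=g[r");b=s.index("        o,D=rays")
s=s[:a]+'''        x0=int(p[0])-45;row=g[r,x0:x0+90];m=0.;on=row>m;l=q=45
        while l>1 and on[l-1]: l-=1
        while q<88 and on[q+1]: q+=1
        f=lambda i,j:i+(m-row[i])/(row[j]-row[i])*(j-i)
        px=np.array([[f(l-1,l)+x0,r],[f(q,q+1)+x0,r]])
'''+s[b:]
open("flush.py","w").write(s)
E
python3 flush.py
```

```text
303 z 62.6 u [-33.51  25.66] mid -3.92 w 91
304 z 60.5 u [-33.38  25.92] mid -3.73 w 88
305 z 58.5 u [-33.55  26.38] mid -3.58 w 90
306 z 56.4 u [-33.42  26.8 ] mid -3.31 w 91
307 z 54.3 u [-32.81  27.15] mid -2.83 w 89
308 z 52.2 u [-32.5   27.97] mid -2.27 w 93
309 z 50.1 u [-32.65  28.02] mid -2.32 w 93
310 z 48.0 u [-32.37  28.43] mid -1.97 w 90
311 z 45.9 u [-32.25  28.82] mid -1.72 w 89
312 z 43.8 u [-31.8   28.57] mid -1.61 w 90
313 z 41.7 u [-31.91  28.55] mid -1.68 w 84
314 z 39.6 u [-31.67  28.67] mid -1.5 w 69
315 z 37.5 u [-31.38  28.39] mid -1.49 w 52
316 z 36.2 u [-31.01   8.32] mid -11.35 w 53
317 z 33.1 u [-30.39  30.31] mid -0.04 w 54
318 z 31.0 u [-30.79  30.94] mid 0.07 w 64
319 z 28.8 u [-30.72  31.11] mid 0.2 w 68
320 z 26.7 u [-30.38  30.5 ] mid 0.06 w 52
321 z 24.5 u [-29.29  30.94] mid 0.82 w 60
322 z 22.3 u [-29.24  30.65] mid 0.71 w 53
323 z 20.2 u [-28.97  29.93] mid 0.48 w 53
324 z 18.0 u [-28.74  30.41] mid 0.83 w 53
325 z 15.7 u [-27.91  30.38] mid 1.24 w 54
326 z 13.9 u [-28.61  23.68] mid -2.46 w 54
```

The wrist and side views agree: the upper housing sits about 1.8 mm off toward −x. My camera-bias correction ignored a tool drift in the measured pose. I'll mend it by regrasping, lifting slightly and shifting.

```bash
python3 -c "
from h import *
go([549.9,-255.1,104],-7.9)"
```

```text
shift [ 78.3   0.4 156.2] then turn [-0.06 -0.04 -0.08] | clock 13.82
```

arm_command([
  [[0.03,0,0.02],[0,0,0]],
  [[0.03,0,0.03],[0,0,0]],
  [[0.018,0,0.03],[0,0,0]],
  [[0.002,0,0.03],[0,0,0]],
  [[0,0,0.025],[0,0,0]],
  [[0,0,0.01],[0,0,0]],
  [[0,0,0],[0,0,0]],
  [[0,0,0],[0,0,0]],
  [[0,0,0],[0,0,0]],
])

```text
clock: 14.57
tool_pos: [551.0, -255.6, 118.6]
orientation: [2.369, 2.058, 0.001]
wrist_force: [0.8, -0.4, 0.2]
finger_gap: 84.9
finger_force: 0.0
```

```bash
python3 -c "
from h import *
print(pose()[:3,3]);go([549.9,-255.1,104],-7.9)"
```

```text
[ 551.03948936 -255.6017672   118.56638642]
shift [ 0.4 -1.2 14.6] then turn [ 0.17  0.08 -0.14] | clock 14.57
```

arm_command([
  [[0.0004,-0.001,0.006],[0,0,0]],
  [[0,0,0.006],[0,0,0]],
  [[0,0,0.002],[0,0,0]],
  [[0,0,0],[0,0,0]],
  [[0,0,0],[0,0,0]],
])

```text
clock: 14.98
tool_pos: [548.8, -254.1, 102.4]
orientation: [-2.371, -2.06, 0.0]
wrist_force: [-0.4, 0.2, 0.2]
finger_gap: 85.4
finger_force: 0.0
```

arm_command([
  [[0,0,0],[0,0,0]],
  [[0,0,0],[0,0,0]],
  [[0,0,0],[0,0,0]],
  [[0,0,0],[0,0,0]],
  [[0,0,0],[0,0,0]],
], claw=0.05)

```text
clock: 15.4
tool_pos: [549.4, -254.3, 103.2]
orientation: [2.37, 2.06, 0.001]
wrist_force: [0.3, 0.4, 3.8]
finger_gap: 58.7
finger_force: 44.0
```

arm_command([
  [[0,0,-0.003],[0,0,0]],
  [[0,0,-0.001],[0,0,0]],
  [[-0.0005,0.0022,0],[0,0,0]],
  [[0,0,0],[0,0,0]],
  [[0,0,0],[0,0,0]],
  [[0,0,0],[0,0,0]],
])

```text
clock: 15.9
tool_pos: [550.9, -254.7, 106.1]
orientation: [-2.371, -2.06, 0.0]
wrist_force: [-0.7, -1.0, -2.6]
finger_gap: 58.9
finger_force: 43.5
```

arm_command([
  [[0,0,0],[0,0,0]],
])

```text
clock: 15.98
tool_pos: [550.9, -254.7, 106.2]
orientation: [-2.371, -2.06, 0.0]
wrist_force: [0.4, -0.2, -2.9]
finger_gap: 58.8
finger_force: 43.5
```

arm_command([
  [[-0.0003,0.0006,0.001],[0,0,0]],
  [[0,0,0.0007],[0,0,0]],
  [[0,0,0.0005],[0,0,0]],
  [[0,0,0],[0,0,0]],
])

```text
clock: 16.32
tool_pos: [551.5, -255.2, 104.1]
orientation: [-2.371, -2.061, 0.0]
wrist_force: [0.1, -0.5, -1.9]
finger_gap: 58.5
finger_force: 43.5
```

arm_command([
  [[0,0,0.0004],[0,0,0]],
  [[0,0,0.0003],[0,0,0]],
  [[0,0,0],[0,0,0]],
])

```text
clock: 16.57
tool_pos: [551.6, -255.2, 103.5]
orientation: [-2.371, -2.061, 0.0]
wrist_force: [0.4, -0.6, -2.7]
finger_gap: 58.3
finger_force: 43.5
```

arm_command([
  [[0,0,0.0004],[0,0,0]],
  [[0,0,0.0003],[0,0,0]],
  [[0,0,0],[0,0,0]],
])

```text
clock: 16.82
tool_pos: [551.7, -255.3, 103.2]
orientation: [2.371, 2.061, -0.0]
wrist_force: [-1.8, 0.6, 1.1]
finger_gap: 58.9
finger_force: 43.8
```

arm_command([
  [[0,0,0.0004],[0,0,0]],
  [[0,0,0],[0,0,0]],
])

```text
clock: 16.98
tool_pos: [551.7, -255.3, 103.2]
orientation: [2.371, 2.061, -0.0]
wrist_force: [-3.4, 1.3, 5.1]
finger_gap: 58.2
finger_force: 44.2
```

arm_command([
  [[0,0,-0.0005],[0,0,0]],
  [[0,0,0],[0,0,0]],
  [[0,0,0],[0,0,0]],
  [[0,0,-0.01],[0,0,0]],
  [[0,0,-0.02],[0,0,0]],
  [[0,0,-0.03],[0,0,0]],
  [[-0.02,0,-0.03],[0,0,0]],
  [[-0.03,0,-0.03],[0,0,0]],
  [[-0.03,0,-0.03],[0,0,0]],
  [[0,0,-0.01],[0,0,0]],
  [[0,0,0],[0,0,0]],
  [[0,0,0],[0,0,0]],
  [[0,0,0],[0,0,0]],
], claw=0.085)

```text
clock: 18.07
tool_pos: [540.1, -332.0, 260.2]
orientation: [-2.368, -2.06, 0.0]
wrist_force: [0.5, 0.7, -0.2]
finger_gap: 84.9
finger_force: 0.0
```

```bash
python3 - <<'E'
from h import *
avg(44,3)
go([525,165,300],9.5)
E
python3 flush.py | awk '{print $3,$5,$6,$7,$8,$9}' | sed -n 9,24p
```

```text
world [ 551.33 -253.54  113.86   58.64   81.91] std [0.   0.12 0.28 0.01 0.04]
tool [ 78.67   0.96 215.96  89.87] [0.28 0.17 0.26 0.05] pos [ 540.1 -331.8  259.7]
shift [490.1 -83.8 -39. ] then turn [ -0.16  -0.14 -17.45] | clock 18.22
45.8 [-31.6 30.59] mid -0.5 w
43.7 [-31.01 30.66] mid -0.18 w
41.6 [-30.92 30.49] mid -0.21 w
39.5 [-30.8 30.76] mid -0.02 w
37.3 [-30.3 30.51] mid 0.11 w
35.2 [-30.37 30.33] mid -0.02 w
33.1 [-29.89 30. ] mid 0.06
31.0 [-30.18 30.68] mid 0.25 w
28.8 [-30.16 30.99] mid 0.42 w
26.7 [-29.87 30.61] mid 0.37 w
24.5 [-29.25 30.91] mid 0.83 w
22.3 [-29.21 30.58] mid 0.69 w
20.2 [-29.09 30.05] mid 0.48 w
18.0 [-28.75 30.4 ] mid 0.82
15.7 [-27.61 30.36] mid 1.37 w
13.7 [-28.56 27.99] mid -0.29 w
```

Now flush to about 0.3 mm (551.3, −253.5, against the base at 551.5, −253.3), and the base hasn't moved. On to the rack.

arm_command([
  [[0.036,-0.004,-0.014],[0,0,0]],
  [[0.036,-0.004,-0.014],[0,0,0]],
  [[0.036,-0.004,-0.014],[0,0,0]],
  [[0.036,-0.004,0],[0,0,0]],
  [[0.036,-0.004,0],[0,0,0]],
  [[0.036,-0.004,0],[0,0,0]],
  [[0.036,-0.004,0],[0,0,0]],
  [[0.036,-0.004,0],[0,0,0]],
  [[0.036,-0.004,0],[0,0,0]],
  [[0.036,-0.004,0],[0,0,0]],
  [[0.036,-0.004,0],[0,0,0]],
  [[0.036,-0.004,0],[0,0,0]],
  [[0.036,-0.004,0],[0,0,0]],
  [[0.02,-0.004,0],[0,0,0]],
  [[0,0,0],[0,0,-7]],
  [[0,0,0],[0,0,-7]],
  [[0,0,0],[0,0,-3.4]],
  [[0,0,0],[0,0,0]],
  [[0,0,0],[0,0,0]],
])

```text
clock: 19.85
tool_pos: [552.8, 158.0, 303.2]
orientation: [-2.034, -2.394, 0.001]
wrist_force: [-0.2, 0.4, -0.2]
finger_gap: 85.1
finger_force: 0.0
```

```bash
python3 - <<'E'
from h import *
print(pose()[:3,3].round(1))
im,c=shot("wrist","w5")
for b in blobs(blue(im),400): print(b.mean(0).round(),rect(onplane(c,b,72)))
cv2.imwrite("pics/w5v.png",im[:,:,::-1])
E
```

```text
[552.8 158.  303.2]
[262.  93.] [545.33 239.43 113.73   7.06 -80.7 ]
[254.  94.] [536.36 237.96 113.71   7.16 -80.77]
[473.  26.] [785.26 387.86 125.88  67.5   25.24]
```

View pics/w5v.png

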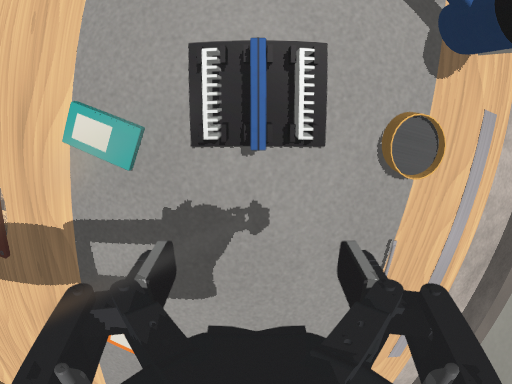

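The wrist view shows the standing housing edge-on at (258,94) between the two sinks (210,94) and (305,94), with its top edge split by the seam. I'll move above it, then take a second view to check its height.

```bash
python3 -c "
from h import *
go([540.9,238.7,180],9.3)"
```

```text
shift [ 81.7   1.3 123.4] then turn [-0.05 -0.   -0.02] | clock 19.9
```

arm_command([
  [[0,0,0.03],[0,0,0]],
  [[0,0,0.03],[0,0,0]],
  [[0,0,0],[0,0,0]],
  [[0,0,0],[0,0,0]],
], claw=0.042)

```text
clock: 20.23
tool_pos: [551.9, 157.4, 242.2]
orientation: [-2.032, -2.392, 0.006]
wrist_force: [0.7, -0.2, 0.1]
finger_gap: 42.2
finger_force: 0.0
```

```bash
python3 - <<'E'
from h import *
im,c=shot("wrist","w6")
R=[rect(onplane(c,b,72)) for b in blobs(blue(im),600)];print(R)
# height: ends of the top edge in the high (w5) and low picture
i=c[1]
T=np.eye(4);T[:3,:3]=Ro.from_rotvec([-2.034,-2.394,.001]).as_matrix();T[:3,3]=[552.8,158,303.2]
c5=("wrist",i,T@np.array(i["tool_from_camera"]));im5=cv2.imread("pics/w5.png")[:,:,::-1]
def ends(im,c):
    P=np.vstack([b for b in blobs(blue(im),400) if abs(b.mean(0)[0]-258)<25]).astype(float)
    k=P[:,1];lo=P[k<k.min()+2.5].mean(0);hi=P[k>k.max()-2.5].mean(0);return np.array([lo,hi])
X,e=cross(c,ends(im,c),c5,ends(im5,c5));print(X.round(1),e.round(1))
m=np.mean([r[:2] for r in R[:2]],0);print(m)
go([m[0],m[1],140],R[0][4]+90)
E
```

```text
[array([544.84, 239.37, 114.29,   7.38, -80.56]), array([536.1 , 237.93, 114.27,   7.36, -80.72]), array([758.85, 367.74,  82.92,  54.61,  26.27])]
[[532.  292.3  81.4]
 [549.4 184.2  78.6]] [0.6 0.1]
[540.47 238.65]
shift [ 82.1   0.7 104.3] then turn [-0.05 -0.   -0.12] | clock 20.28
```

arm_command([
  [[0.03,0.0003,0],[0,0,0]],
  [[0.03,0.0004,0],[0,0,0]],
  [[0.022,0,0.01],[0,0,0]],
  [[0.001,0,0.02],[0,0,0]],
  [[0,0,0.02],[0,0,0]],
  [[0,0,0.02],[0,0,0]],
  [[0,0,0.01],[0,0,0]],
  [[0,0,0],[0,0,0]],
  [[0,0,0],[0,0,0]],
])

```text
clock: 21.03
tool_pos: [541.1, 239.7, 165.2]
orientation: [2.032, 2.395, 0.002]
wrist_force: [0.5, 0.8, 1.0]
finger_gap: 41.4
finger_force: 0.0
```

```bash
python3 -c "
from h import *
print(pose()[:3,3]);go([540.5,238.6,128],9.35)"
```

```text
[541.07803864 239.73242972 165.2402367 ]
shift [-1.  -0.8 37.2] then turn [ 0.07 -0.01  0.01] | clock 21.03
```

arm_command([
  [[-0.001,-0.0007,0.012],[0,0,0]],
  [[0,0,0.012],[0,0,0]],
  [[0,0,0.011],[0,0,0]],
  [[0,0,0],[0,0,0]],
  [[0,0,0],[0,0,0]],
])

```text
clock: 21.45
tool_pos: [539.0, 238.2, 127.5]
orientation: [-2.031, -2.394, 0.004]
wrist_force: [0.7, 0.3, -0.3]
finger_gap: 42.2
finger_force: 0.0
```

arm_command([
  [[0,0,0],[0,0,0]],
  [[0,0,0],[0,0,0]],
  [[0,0,0],[0,0,0]],
  [[0,0,0],[0,0,0]],
  [[0,0,0],[0,0,0]],
  [[0,0,0],[0,0,0]],
], claw=0.005, newtons=60)

```text
clock: 21.95
tool_pos: [540.4, 238.7, 129.7]
orientation: [2.032, 2.395, 0.002]
wrist_force: [0.7, 0.3, 2.7]
finger_gap: 14.7
finger_force: 60.6
```

arm_command([
  [[0,0,-0.01],[0,0,0]],
  [[0,0,-0.02],[0,0,0]],
  [[0,0,-0.025],[0,0,0]],
  [[0,0,-0.03],[0,0,0]],
  [[0,0,-0.03],[0,0,0]],
  [[0,0,-0.02],[0,0,0]],
  [[-0.025,0.003,0],[0,0,0]],
  [[-0.03,0.004,0],[0,0,0]],
  [[-0.03,0.004,0],[0,0,0]],
  [[-0.03,0.004,0],[0,0,0]],
  [[-0.03,0.004,0],[0,0,0]],
  [[-0.03,0.004,0],[0,0,0]],
  [[-0.025,0.003,0],[0,0,0]],
  [[0,0,0],[0,0,0]],
])

```text
clock: 23.12
tool_pos: [598.7, 41.0, 264.0]
orientation: [2.036, 2.391, -0.003]
wrist_force: [-0.3, -0.7, -1.8]
finger_gap: 14.2
finger_force: 60.3
```

arm_command([
  [[0,0,0],[-4,0,0]],
  [[0,0,0],[-6,0,0]],
  [[0,0,0],[-6,0,0]],
  [[0,0,0],[-6,0,0]],
  [[0,0,0],[-6,0,0]],
  [[0,0,0],[-6,0,0]],
  [[0,0,0],[-6,0,0]],
  [[0,0,0],[-6,0,0]],
  [[0,0,0],[-6,0,0]],
  [[0,0,0],[-6,0,0]],
  [[0,0,0],[-5,0,0]],
  [[0,0,0],[0,0,0]],
  [[0,0,0],[0,0,0]],
  [[0,0,0],[0,0,0]],
])

```text
clock: 24.28
tool_pos: [599.0, 51.5, 264.6]
orientation: [1.514, 1.811, 0.958]
wrist_force: [-0.4, -0.0, -2.3]
finger_gap: 14.2
finger_force: 60.4
```

```bash
cat >>h.py <<'E'
def tilt(r):
    """tilted: world axes of tool, and tool-frame shift for world target r"""
    T=pose();print("R",T[:3,:3].round(3).tolist(),"pos",T[:3,3].round(1),"elev",np.degrees(np.arcsin(-T[2,2])).round(2))
    print("shift",(T[:3,:3].T@(np.array(r)-T[:3,3])).round(1),"q",np.round(monitor.get_obs()["joints"],2))
E
python3 - <<'E'
from h import *
tilt([598,48,75])
S,c=shot("side","s7")
cv2.imwrite("pics/s7v.png",S[:,:,::-1])
E
```

```text
R [[-0.183, 0.562, 0.807], [0.983, 0.095, 0.156], [0.011, 0.822, -0.57]] pos [599.   51.5 264.6] elev 34.75
shift [  -5.4 -156.7  106.7] q [-0.18 -0.2   2.25  1.11  0.34 -1.29]
```

View pics/s7v.png

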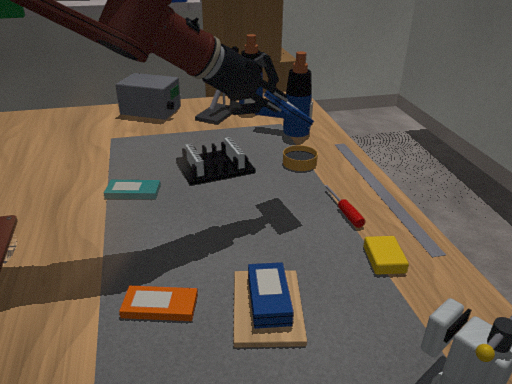

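The rack is emptied cleanly. The side view shows the housing held and tilted outward at (290,105), with the stack undisturbed at (270,295). Lowering it slowly while I watch the joints.

arm_command([
  [[0,-0.0099,0.0068],[0,0,0]],
  [[0,-0.0099,0.0068],[0,0,0]],
  [[0,-0.0099,0.0068],[0,0,0]],
  [[0,-0.0099,0.0068],[0,0,0]],
  [[0,-0.0099,0.0068],[0,0,0]],
  [[0,-0.0099,0.0068],[0,0,0]],
  [[0,-0.0099,0.0068],[0,0,0]],
  [[0,-0.0099,0.0068],[0,0,0]],
  [[0,0,0],[0,0,0]],
])

```text
clock: 25.08
tool_pos: [597.7, 52.4, 165.9]
orientation: [1.517, 1.812, 0.957]
wrist_force: [0.1, 0.3, -2.6]
finger_gap: 14.5
finger_force: 60.5
```

```bash
python3 - <<'E'
from h import *
tilt([598,48,85])
E
```

```text
R [[-0.182, 0.565, 0.805], [0.983, 0.094, 0.156], [0.012, 0.82, -0.572]] pos [597.7  52.4 165.9] elev 34.91
shift [ -5.4 -66.6  45.8] q [-0.17  0.02  2.29  1.87  0.31 -2.09]
```

arm_command([
  [[0,-0.0083,0.0058],[0,0,0]],
  [[0,-0.0083,0.0058],[0,0,0]],
  [[0,-0.0083,0.0058],[0,0,0]],
  [[0,-0.0083,0.0058],[0,0,0]],
  [[0,-0.0083,0.0058],[0,0,0]],
  [[0,-0.0083,0.0058],[0,0,0]],
  [[0,-0.0083,0.0058],[0,0,0]],
  [[0,-0.0042,0.0029],[0,0,0]],
  [[0,0,0],[0,0,0]],
  [[0,0,0],[0,0,0]],
])

```text
clock: 25.92
tool_pos: [599.2, 53.3, 92.9]
orientation: [1.514, 1.81, 0.96]
wrist_force: [-0.4, -0.0, -2.6]
finger_gap: 14.5
finger_force: 60.4
```

```bash
python3 - <<'E'
from h import *
tilt([598,48,76])
E
```

```text
R [[-0.183, 0.561, 0.807], [0.983, 0.094, 0.157], [0.012, 0.822, -0.569]] pos [599.2  53.3  92.9] elev 34.66
shift [ -5.2 -15.1   7.8] q [-0.17  0.23  2.27  2.33  0.41 -2.57]
```

arm_command([
  [[0,0,0],[0,2.8,-1.9]],
  [[0,0,0],[0,2.8,-1.9]],
  [[0,0,0],[0,2.8,-1.9]],
  [[0,0,0],[0,2.8,-1.9]],
  [[0,0,0],[0,0,0]],
])

```text
clock: 26.33
tool_pos: [600.1, 52.0, 94.0]
orientation: [1.316, 2.018, 1.073]
wrist_force: [0.9, -0.7, -1.2]
finger_gap: 14.6
finger_force: 60.4
```

```bash
python3 - <<'E'
from h import *
tilt([595,53,76])
E
```

```text
R [[-0.408, 0.52, 0.75], [0.913, 0.222, 0.343], [0.011, 0.825, -0.565]] pos [600.1  52.   94. ] elev 34.42
shift [  2.8 -17.2   6.7] q [-0.29  0.26  2.23  1.84  0.6  -2.34]
```

arm_command([
  [[0,0,0],[-2.5,0,0]],
  [[0,0,0],[-2.5,0,0]],
  [[0,-0.005,0.003],[0,0,0]],
  [[0,-0.005,0.003],[0,0,0]],
  [[0,0,0],[0,0,0]],
  [[0,0,0],[0,0,0]],
])

```text
clock: 26.83
tool_pos: [598.9, 53.7, 80.4]
orientation: [1.276, 1.95, 1.146]
wrist_force: [-0.0, 0.2, -2.0]
finger_gap: 14.0
finger_force: 60.5
```

```bash
python3 - <<'E'
from h import *
tilt([598,53,68])
E
```

```text
R [[-0.407, 0.456, 0.792], [0.913, 0.19, 0.36], [0.014, 0.87, -0.494]] pos [598.9  53.7  80.4] elev 29.59
shift [ -0.4 -11.3   5.1] q [-0.3   0.34  2.24  2.02  0.7  -2.54]
```

arm_command([
  [[0,-0.003,0.0017],[0,0,0]],
  [[0,-0.003,0.0017],[0,0,0]],
  [[0,-0.003,0.0017],[0,0,0]],
  [[0,0,0],[0,0,0]],
  [[0,0,0],[0,0,0]],
])

```text
clock: 27.25
tool_pos: [598.7, 53.6, 70.0]
orientation: [1.276, 1.949, 1.147]
wrist_force: [0.4, 0.7, -1.6]
finger_gap: 14.1
finger_force: 60.5
```

arm_command([
  [[0,-0.0015,0.0009],[0,0,0]],
  [[0,-0.001,0.0005],[0,0,0]],
  [[0,0,0],[0,0,0]],
])

```text
clock: 27.5
tool_pos: [598.8, 53.5, 67.3]
orientation: [1.276, 1.948, 1.147]
wrist_force: [0.3, -0.7, -1.6]
finger_gap: 14.6
finger_force: 60.5
```

arm_command([
  [[0,-0.001,0.0005],[0,0,0]],
  [[0,-0.001,0.0005],[0,0,0]],
  [[0,0,0],[0,0,0]],
])

```text
clock: 27.75
tool_pos: [598.8, 53.5, 65.2]
orientation: [1.275, 1.948, 1.147]
wrist_force: [-0.3, -0.3, -1.5]
finger_gap: 14.2
finger_force: 60.5
```

arm_command([
  [[0,-0.0005,0.0003],[0,0,0]],
  [[0,-0.0005,0.0003],[0,0,0]],
  [[0,0,0],[0,0,0]],
])

```text
clock: 28.0
tool_pos: [599.0, 53.6, 64.6]
orientation: [1.274, 1.948, 1.148]
wrist_force: [-2.2, 0.3, 1.9]
finger_gap: 14.2
finger_force: 61.0
```

Contact on the bench at the predicted height. Opening a little, then drawing the fingers back so it lies down.

arm_command([
  [[0,0,0],[0,0,0]],
  [[0,0,0],[0,0,0]],
  [[0,0,0],[0,0,0]],
  [[0,0,-0.004],[0,0,0]],
  [[0,0,-0.005],[0,0,0]],
  [[0,0,-0.005],[0,0,0]],
  [[0,0,-0.005],[0,0,0]],
  [[0,0,-0.005],[0,0,0]],
  [[0,0,0],[0,0,0]],
], claw=0.024)

```text
clock: 28.75
tool_pos: [579.3, 44.5, 76.5]
orientation: [1.275, 1.947, 1.147]
wrist_force: [-0.5, 0.2, 0.1]
finger_gap: 23.8
finger_force: 0.0
```

```bash
python3 - <<'E'
from h import *
tilt([598,53,68])
S,c=shot("side","s8");p=project(c,[650,75,10])[0].astype(int)
cv2.imwrite("pics/s8c.png",cv2.resize(S[p[1]-75:p[1]+75,p[0]-100:p[0]+100],(800,600),interpolation=cv2.INTER_CUBIC)[:,:,::-1])
E
```

```text
R [[-0.407, 0.454, 0.793], [0.914, 0.19, 0.36], [0.013, 0.87, -0.492]] pos [579.3  44.5  76.5] elev 29.48
shift [ 0.   2.7 22.1] q [-0.34  0.32  2.28  2.01  0.73 -2.56]
```

View pics/s8c.png

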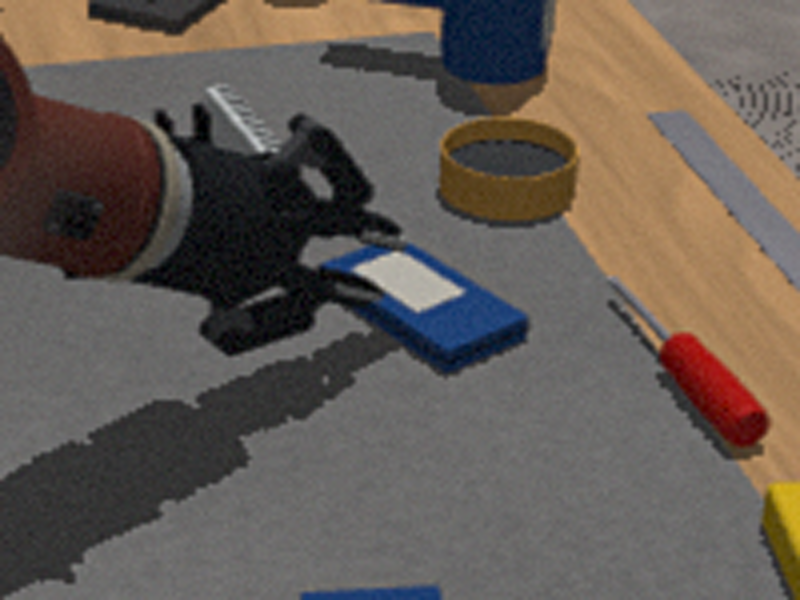

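It lies flat, free of the fingers (crop (430,305)). Backing off, then going up and returning to tool-down.

arm_command([
  [[0,0,-0.006],[0,0,0]],
  [[0,0.002,-0.008],[0,0,0]],
  [[0,0.008,-0.006],[0,0,0]],
  [[0,0.015,-0.008],[0,0,0]],
  [[0,0.015,-0.008],[0,0,0]],
  [[0,0.015,-0.008],[0,0,0]],
  [[0,0.015,-0.008],[0,0,0]],
  [[0,0.015,-0.008],[0,0,0]],
  [[0,0.015,-0.008],[0,0,0]],
  [[0,0.015,-0.008],[0,0,0]],
  [[0,0.015,-0.008],[0,0,0]],
  [[0,0.015,-0.008],[0,0,0]],
  [[0,0,0],[0,0,0]],
], claw=0.085)

```text
clock: 29.88
tool_pos: [574.1, 38.9, 251.7]
orientation: [1.269, 1.945, 1.148]
wrist_force: [0.4, -0.3, 1.1]
finger_gap: 84.7
finger_force: 0.0
```

arm_command([
  [[0,0,0],[4,0,0]],
  [[0,0,0],[6,0,0]],
  [[0,0,0],[6,0,0]],
  [[0,0,0],[6,0,0]],
  [[0,0,0],[6,0,0]],
  [[0,0,0],[6,0,0]],
  [[0,0,0],[6,0,0]],
  [[0,0,0],[6,0,0]],
  [[0,0,0],[6,0,0]],
  [[0,0,0],[6,0,0]],
  [[0,0,0],[2.5,0,0]],
  [[0,0,0],[0,0,0]],
  [[0,0,0],[0,0,0]],
])

```text
clock: 30.97
tool_pos: [572.3, 41.4, 245.4]
orientation: [1.696, 2.631, 0.08]
wrist_force: [0.0, 0.2, -0.8]
finger_gap: 84.8
finger_force: 0.0
```

```bash
python3 - <<'E'
from h import *
tilt([598,53,68])
for n in ("top","side"):
    im,c=shot(n)
    for b in blobs(blue(im),150):
        if n=="top": print(b.mean(0).round(),rect(onplane(c,b,16)))
E
```

```text
R [[-0.413, 0.91, 0.036], [0.91, 0.412, 0.038], [0.019, 0.048, -0.999]] pos [572.3  41.4 245.4] elev 87.01
shift [ -3.5  19.6 178.5] q [-0.08  0.12  1.75  0.04  1.24 -0.52]
[379. 212.] [ 551.7  -266.97  109.66   60.6    81.76]
[ 71. 102.] [774.74 431.04 174.72 105.45 -32.32]
```

```bash
python3 -c "
from h import *
go([697,12,260],24.4)"
```

```text
shift [-77.6 102.8 -10.6] then turn [ 2.81 -1.06 -0.09] | clock 31.07
```

arm_command([
  [[0,0,0],[2.8,-1.05,0]],
  [[-0.02,0.026,-0.004],[0,0,0]],
  [[-0.02,0.026,-0.004],[0,0,0]],
  [[-0.02,0.026,-0.004],[0,0,0]],
  [[-0.02,0.026,0],[0,0,0]],
  [[0,0,0],[0,0,0]],
  [[0,0,0],[0,0,0]],
])

```text
clock: 31.65
tool_pos: [700.5, 9.7, 257.3]
orientation: [-1.705, -2.638, 0.001]
wrist_force: [-0.0, 0.0, -0.6]
finger_gap: 84.9
finger_force: 0.0
```

```bash
python3 - <<'E'
from h import *
r,t=avg(16,3)
print(pose()[:3,2])
go([r[0],r[1],90],r[4]+90)
im,c=shot("wrist","w9");S,cs=shot("side")
# height by label centroids
def cen(im,c,X):
    p=project(c,X)[0];b=min(blobs(white(im),40),key=lambda b:np.linalg.norm(b.mean(0)-p));M=cv2.moments(b.reshape(-1,1,2));return np.array([[M["m10"],M["m01"]]])/M["m00"]
X=[r[0],r[1],16];print(cross(c,cen(im,c,X),cs,cen(S,cs,X)))
E
```

```text
world [661.25  81.99 114.09  59.02 -66.11] std [0.08 0.02 0.33 0.06 0.07]
tool [ 81.26  -5.54 241.92  89.63] [0.46 0.23 0.46 0.06] pos [699.4  10.5 258.5]
[ 4.37391025e-04 -3.97852010e-04 -9.99999825e-01]
shift [ 80.6  -5.4 169.1] then turn [0.01 0.03 0.4 ] | clock 31.8
(array([[656.98087497,  92.75761602,  14.96430115]]), array([1.33189839]))
```

arm_command([
  [[0.03,-0.002,0.02],[0,0,0.4]],
  [[0.03,-0.002,0.03],[0,0,0]],
  [[0.0215,-0.0014,0.03],[0,0,0]],
  [[0.001,0,0.03],[0,0,0]],
  [[0,0,0.03],[0,0,0]],
  [[0,0,0.025],[0,0,0]],
  [[0,0,0.01],[0,0,0]],
  [[0,0,0],[0,0,0]],
  [[0,0,0],[0,0,0]],
])

```text
clock: 32.65
tool_pos: [662.2, 83.3, 85.5]
orientation: [1.712, 2.632, -0.0]
wrist_force: [0.8, 0.1, 0.6]
finger_gap: 84.9
finger_force: 0.0
```

```bash
python3 -c "
from h import *
print(pose()[:3,3]);go([661.3,82,72],23.9)"
```

```text
[662.23985562  83.29710634  85.45213007]
shift [-0.8 -1.4 13.5] then turn [0.05 0.08 0.  ] | clock 32.65
```

arm_command([
  [[-0.0008,-0.001,0.006],[0,0,0]],
  [[0,0,0.005],[0,0,0]],
  [[0,0,0],[0,0,0]],
  [[0,0,0],[0,0,0]],
  [[0,0,0],[0,0,0]],
])

```text
clock: 33.07
tool_pos: [661.9, 82.0, 74.1]
orientation: [1.713, 2.632, 0.0]
wrist_force: [0.4, 0.5, 0.3]
finger_gap: 85.3
finger_force: 0.0
```

arm_command([
  [[0,0,0],[0,0,0]],
  [[0,0,0],[0,0,0]],
  [[0,0,0],[0,0,0]],
  [[0,0,0],[0,0,0]],
  [[0,0,0],[0,0,0]],
  [[0,0,0],[0,0,0]],
], claw=0.05, newtons=40)

```text
clock: 33.57
tool_pos: [662.0, 82.1, 74.2]
orientation: [1.712, 2.632, 0.0]
wrist_force: [0.5, 0.0, 4.7]
finger_gap: 58.7
finger_force: 44.8
```

```bash
python3 -c "
from h import *
p=pose();print(p[:3,3]);q=p[:3,:3].T@(np.array([661.25,81.99,16])-p[:3,3]);print('object in tool',q.round(2))
a=np.radians(82);d=np.array([np.cos(a),np.sin(a)]);b=np.array([551.33,-253.54]);print(b-115*d)
go([*(b-115*d),250],-8)"
```

```text
[662.0038741   82.13447966  74.19111512]
object in tool [ 0.27 -0.82 58.19]
[ 535.32509339 -367.42082791]
shift [-360.  -297.7 -175.6] then turn [ 0.1   0.07 31.9 ] | clock 33.57
```

arm_command([
  [[0,0,-0.01],[0,0,0]],
  [[0,0,-0.03],[0,0,0]],
  [[0,0,-0.035],[0,0,0]],
  [[0,0,-0.035],[0,0,0]],
  [[0,0,-0.035],[0,0,0]],
  [[-0.017,-0.013,-0.03],[0,0,0]],
  [[-0.027,-0.0224,0],[0,0,0]],
  [[-0.027,-0.0224,0],[0,0,0]],
  [[-0.027,-0.0224,0],[0,0,0]],
  [[-0.027,-0.0224,0],[0,0,0]],
  [[-0.027,-0.0224,0],[0,0,0]],
  [[-0.027,-0.0224,0],[0,0,0]],
  [[-0.027,-0.0224,0],[0,0,0]],
  [[-0.027,-0.0224,0],[0,0,0]],
  [[-0.027,-0.0224,0],[0,0,0]],
  [[-0.027,-0.0224,0],[0,0,0]],
  [[-0.027,-0.0224,0],[0,0,0]],
  [[-0.027,-0.0224,0],[0,0,0]],
  [[-0.019,-0.016,0],[0,0,4]],
  [[0,0,0],[0,0,7]],
])

```text
clock: 35.23
tool_pos: [532.6, -372.3, 248.5]
orientation: [1.966, 2.449, -0.004]
wrist_force: [-0.5, 0.8, -2.1]
finger_gap: 59.0
finger_force: 44.2
```

arm_command([
  [[0,0,0],[0,0,7]],
  [[0,0,0],[0,0,7]],
  [[0,0,0],[0,0,7]],
  [[0,0,0],[0,0,0]],
  [[0,0,0],[0,0,0]],
  [[0,0,0],[0,0,0]],
])

```text
clock: 35.73
tool_pos: [534.8, -367.3, 248.6]
orientation: [2.369, 2.063, -0.0]
wrist_force: [0.6, -1.1, -2.6]
finger_gap: 58.8
finger_force: 44.2
```

```bash
python3 - <<'E'
from h import *
r,t=avg(44,4,(551.3,-253.5))
im,c=shot("wrist","w10");ct=("wrist",c[1],np.array(c[1]["tool_from_camera"]))
b=max(blobs(blue(im),3000),key=len);f=b[(b[:,0]>205)&(b[:,0]<310)&(b[:,1]<160)]
print("front row",np.median(f[:,1]),"front x",np.median(onplane(ct,f,58.2)[:,0]))
s=b[(b[:,1]>170)&(b[:,1]<230)];Q=onplane(ct,s,58.3)
print("y edges",np.median(Q[Q[:,1]<0,1]),np.median(Q[Q[:,1]>0,1]))
print(measure(None,44,800)[2])
E
```

```text
world [ 551.19 -254.12  113.76   58.67   81.98] std [0.08 0.06 0.05 0.16 0.13]
tool [114.48   0.32 204.69  89.92] [0.02 0.19 0.07 0.13] pos [ 535.  -367.4  248.8]
front row 143.0 front x 58.790647530837234
y edges -29.9473061055219 28.277217886855365
[([256.0, 231.0], [523.48, -447.12, 233.94, 127.07, 82.01]), ([257.0, 59.0], [551.37, -254.27, 113.82, 58.44, 81.79])]
```

```bash
python3 -c "
from h import *
go([551.9,-253.85,135],-8.0)"
```

```text
shift [114.9   0.7 113.8] then turn [ 0.05  0.04 -0.05] | clock 36.03
```

arm_command([
  [[0.03,0,0],[0,0,0]],
  [[0.03,0,0],[0,0,0]],
  [[0.03,0,0.01],[0,0,0]],
  [[0.025,0,0.025],[0,0,0]],
  [[0,0,0.03],[0,0,0]],
  [[0,0,0.025],[0,0,0]],
  [[0,0,0.012],[0,0,0]],
  [[0,0,0],[0,0,0]],
  [[0,0,0],[0,0,0]],
  [[0,0,0],[0,0,0]],
])

```text
clock: 36.87
tool_pos: [552.3, -254.8, 148.7]
orientation: [2.37, 2.056, 0.001]
wrist_force: [0.1, -0.2, -1.5]
finger_gap: 58.9
finger_force: 44.2
```

```bash
python3 -c "
from h import *
print(pose()[:3,3]);go([551.9,-253.85,121],-8.0)"
```

```text
[ 552.3293757  -254.81526862  148.71193703]
shift [ 0.9 -0.7 27.7] then turn [ 0.21  0.11 -0.13] | clock 36.87
```

arm_command([
  [[0.0005,0,0.009],[0,0,0]],
  [[0,0,0.008],[0,0,0]],
  [[0,0,0.004],[0,0,0]],
  [[0,0,0.002],[0,0,0]],
  [[0,0,0],[0,0,0]],
  [[0,0,0],[0,0,0]],
  [[0,0,0],[0,0,0]],
])

```text
clock: 37.45
tool_pos: [551.6, -253.4, 124.0]
orientation: [2.372, 2.058, 0.0]
wrist_force: [0.1, 0.1, -2.3]
finger_gap: 58.5
finger_force: 44.2
```

```bash
python3 -c "
from h import *
print(pose()[:3,3]);go([551.9,-253.85,118.5],-8.0)"
```

```text
[ 551.5809989  -253.39949203  123.9950331 ]
shift [-0.4  0.4  5.5] then turn [ 0.08  0.05 -0.11] | clock 37.45
```

arm_command([
  [[-0.0004,0.0004,0.0015],[0,0,-0.1]],
  [[0,0,0.001],[0,0,0]],
  [[0,0,0.001],[0,0,0]],
  [[0,0,0],[0,0,0]],
  [[0,0,0],[0,0,0]],
])

```text
clock: 37.87
tool_pos: [551.7, -253.7, 120.2]
orientation: [2.37, 2.06, 0.0]
wrist_force: [0.5, 0.3, -1.4]
finger_gap: 58.9
finger_force: 44.2
```

arm_command([
  [[0,0,0.0005],[0,0,0]],
  [[0,0,0.0005],[0,0,0]],
  [[0,0,0],[0,0,0]],
])

```text
clock: 38.12
tool_pos: [551.7, -253.7, 119.2]
orientation: [2.37, 2.06, 0.0]
wrist_force: [-0.5, -0.2, -2.3]
finger_gap: 58.4
finger_force: 44.2
```

arm_command([
  [[0,0.0002,0.0004],[0,0,0]],
  [[0,0,0.0003],[0,0,0]],
  [[0,0,0],[0,0,0]],
])

```text
clock: 38.37
tool_pos: [551.9, -253.8, 118.5]
orientation: [2.37, 2.06, 0.0]
wrist_force: [-0.9, -0.8, -2.6]
finger_gap: 59.0
finger_force: 44.2
```

arm_command([
  [[0,0,0.0004],[0,0,0]],
  [[0,0,0],[0,0,0]],
])

```text
clock: 38.53
tool_pos: [552.0, -253.8, 118.2]
orientation: [2.37, 2.06, 0.0]
wrist_force: [-0.3, 1.3, -2.3]
finger_gap: 58.5
finger_force: 44.2
```

arm_command([
  [[0,0,0.0004],[0,0,0]],
  [[0,0,0],[0,0,0]],
])

```text
clock: 38.7
tool_pos: [552.0, -253.8, 118.2]
orientation: [2.37, 2.06, 0.0]
wrist_force: [-1.7, 0.5, 1.1]
finger_gap: 59.1
finger_force: 44.6
```

arm_command([
  [[0,0,0.0003],[0,0,0]],
  [[0,0,0],[0,0,0]],
])

```text
clock: 38.87
tool_pos: [552.0, -253.8, 118.2]
orientation: [2.37, 2.06, 0.0]
wrist_force: [-1.5, 1.1, 4.6]
finger_gap: 59.1
finger_force: 44.9
```

Contact. Releasing and backing off for the check.

arm_command([
  [[0,0,-0.0005],[0,0,0]],
  [[0,0,0],[0,0,0]],
  [[0,0,0],[0,0,0]],
  [[0,0,-0.01],[0,0,0]],
  [[0,0,-0.02],[0,0,0]],
  [[0,0,-0.03],[0,0,0]],
  [[-0.02,0,-0.03],[0,0,0]],
  [[-0.03,0,-0.03],[0,0,0]],
  [[-0.03,0,-0.03],[0,0,0]],
  [[0,0,-0.01],[0,0,0]],
  [[0,0,0],[0,0,0]],
  [[0,0,0],[0,0,0]],
  [[0,0,0],[0,0,0]],
], claw=0.085)

```text
clock: 39.95
tool_pos: [540.3, -330.5, 275.2]
orientation: [-2.369, -2.061, 0.0]
wrist_force: [-0.2, 0.8, 0.3]
finger_gap: 85.2
finger_force: 0.0
```

```bash
python3 - <<'E'
from h import *
avg(60,3)
S,cs=shot("side","s11")
p=project(cs,[551,-253,44])[0].astype(int)
a=cv2.resize(S[p[1]-60:p[1]+60,p[0]-60:p[0]+60],(600,600),interpolation=cv2.INTER_CUBIC)
cv2.imwrite("pics/v11.png",a[:,:,::-1])
E
sed -i 's/62\])/78])/' flush.py; python3 flush.py | awk '{print $3,$5,$6,$7,$8,$9}' | sed -n 9,34p
```

```text
world [ 551.55 -253.82  114.11   58.55   81.94] std [0.03 0.23 0.2  0.09 0.04]
tool [ 77.03   0.97 214.93  89.89] [0.38 0.16 0.24 0.05] pos [ 540.3 -330.3  274.7]
62.3 [-33.06 31.16] mid -0.95 w
60.3 [-32.34 31.03] mid -0.65 w
58.3 [-32.54 30.78] mid -0.88 w
56.2 [-32.25 30.86] mid -0.69 w
54.1 [-31.94 30.54] mid -0.7 w
52.1 [-31.87 30.14] mid -0.87 w
50.0 [-31.74 30.77] mid -0.48 w
47.9 [-31.75 30.81] mid -0.47 w
45.8 [-31.53 30.46] mid -0.54 w
43.7 [-30.91 30.48] mid -0.21 w
41.6 [-30.95 30.56] mid -0.19 w
39.5 [-30.78 30.66] mid -0.06 w
37.4 [-30.47 30.32] mid -0.07 w
35.2 [-30.3 30.25] mid -0.03 w
33.1 [-29.93 30.07] mid 0.07 w
31.0 [-30.17 30.22] mid 0.02 w
28.8 [-30.05 30.98] mid 0.46 w
26.7 [-29.83 30.38] mid 0.27 w
24.5 [-29.17 30.92] mid 0.88 w
22.3 [-29.2 30.35] mid 0.57 w
20.2 [-29.05 30.13] mid 0.54 w
18.0 [-28.86 30.47] mid 0.81 w
15.7 [-27.63 30.39] mid 1.38 w
13.8 [-28.67 24.86] mid -1.91 w
```

View pics/v11.png

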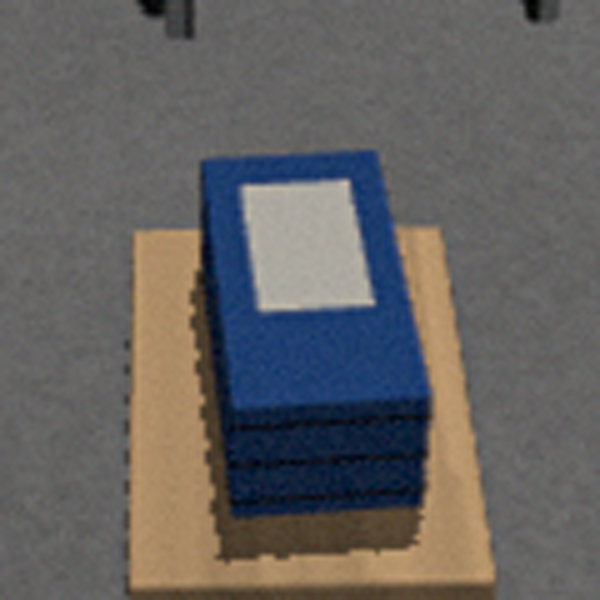

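The pile is flush: right edge straight at u ≈ 30.5 mm over all three housings, front faces aligned from (230,410) to (232,515), and the top at (551.55, −253.8) against (551.4, −253.5) below. The gripper is clear, so I'm handing in.

```bash
python3 -c "
from bench import sign_off
print(sign_off())"
```

```text
the job is handed in; nothing more can be done
None
```

The job is handed in: both blue housings are on the bottom one, flush to within about 0.5 mm by my measurements and with the bottom one unmoved; I re-set the first once to correct a 1.8 mm offset, and the rack housing was laid flat and let go before being regripped across its width (about 40 s used of the 67 s allowed).

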